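# Sort tagged spice jars and keep the vacuum sealer's pump pressed

### The arm

A 6-joint arm with a two-finger parallel gripper is mounted at the origin on a cart in front of the work surface, level with it; the furniture and walls round the work are solid. World frame = base frame: x ahead of the robot, y to its left, z up, the work surface at z = 0. Lengths are in m, angles in rad, forces in N, time in s.
With the tool pointing down it reaches from about 0.3 to 0.775 m from the base axis. Payload 14.6 kg.
Tool frame: the origin (TCP) lies at the very end of the fingers, on their centre line; the grasp point (between the pads) lies 19 mm behind it; z points along the fingers, y is the line along which they close (so a half turn about z gives the same grasp; the last joint's range is limited). The gripper opens to 94 mm and grips with 3 to 60 N. Pads are 16 mm wide; open, the fingers measure 119 mm over their backs; the gripper's body (75 mm by 177 mm) begins 78 mm behind the grasp point.
Start: joints at [-1.34, 0.3, 1.521, -0, 1.321, -0.067], TCP at [0.161, -0.526, 0.169] pointing down, gripper open.
Joint ranges: [-3.03, 3.03], [-0.79, 2.21], [0.23, 2.52], [-1.04, 4.18], [0, 3.07], [-2.55, 2.55]. Speed limits (rad/s): [2.22, 2.22, 2.57, 3.14, 3.14, 3.14].

### API

Orientations are given as [roll, pitch, yaw] about the fixed x, y, z axes, in that order (R = Rz(yaw) Ry(pitch) Rx(roll)).
In Python, from station import status, vision, order, silhouettes gives the robot as it stands. The module is installed in compiled form; this text tells all that it offers.
- The arm moves only by the shell command python3 -m pendant 'ROWS' [FORCE]. ROWS is JSON, one flat list of numbers, 7 for each row, row after row: the shift along the tool's x, y, z in units of 500 mm (1.0 is 500 mm), then the turn, a rotation vector about the tool's x, y, z in units of 90 degrees (1.0 is 90 degrees), then the opening, from -1 (shut) to 1 (fully open). A call has 1 to 12 rows; each row is the pose to reach, as a shift and turn from the pose commanded when the call began, along the tool's axes at that moment; what a row does not reach only later rows make up. A row lasts 1/10 s, in which the tool goes at most 50 mm and 8.59 degrees, less where a joint would pass 70% of its speed; a pose out of reach is approached as far as the arm can. A call with a number of a shift or a turn outside -1 to 1 is refused whole. A call with a gripper value outside its range is refused whole. The fingers move at their own pace and stop on an object; FORCE is the grip in N (left out, the last holds). Time passes only in rows, so rows that repeat a pose let the fingers close. It gives the time, the measured TCP pose, the force, the opening and the grip force at its end, in the units of the state.
- status.get_obs(): the state, without advancing time (a new reading comes with each control period).
- vision.camera(name): name is "side" or "top"; returns a dict with "pixels" (400x640x3 uint8, red, green, blue), "K" (3x3 intrinsics, pixels), "R" (3x3) and "t" (3): a world point X has camera coordinates R X + t. Camera axes: x right, y down, z forward; pixel columns grow to the right and rows downward; lengths in m; the calibration is good to about 2 mm. A picture is of the moment at which its call begins. There is no depth.
- order.hand_in(): hands the job in; it is judged then, once.
Trained networks look in a picture, given as the dict that the camera call returned (one of the last four; its "shot" number tells which), for a name from the list of things; names that differ only in an ending like _2 or _b are one class to them, and where a whole thing is asked for, a point or a joint stands for the part that bears it (a point fixed in the world has none). Each returns a list of dicts, best first, with "score" (0 to 1); they miss things now and then, are a little off and sometimes report something else, mostly with a low value. They report only what shows in the picture. A call takes as long as a camera call. They do not tell look-alikes from the thing itself.
- silhouettes(target, picture): "region" (400x640 bool, what is visible of it) and "extent" ([left, top, right, bottom] in pixels, round what is visible of it).
The state is a dict: "time_s": time; "qpos": joint angles; "joint_vel": joint speeds; "tau": joint torques, N m; "ee_pos": TCP position; "eef_rot": TCP orientation; "force": force on the tool from outside, world axes, zero at the start; "moment": the same for the moment, N m; "grip_width": finger opening in m; "grip_force": force on a finger pad.
Only numpy, scipy, OpenCV 4.12 (cv2) and the standard library are available. Lean on these libraries where they do the work, as an engineer would, in place of code of your own. Each camera call takes 0.05 s, during which the arm holds its last target. There are 200 camera calls.

### The job

Stand the spice jar with the yellow tag in the round dock of the vacuum sealer and the one with the red tag upright in the red reject tray, and let go of both. Then press the sealer's pump plunger straight down until its orange ring is at the mouth of the collar (12 mm down), never as far as the black part of the stem (that vents it), and finish while still holding it there: the program ends with the plunger held pressed. Leave everything else where it stands, and do not knock the jars over.

Things in the scene. Friction and masses are not known exactly. Their poses are not given: they have to be found in the camera images.
- jar_yellow: upright round spice jar, 46 mm in diameter all the way up, 106 mm tall, about 0.11 kg, green lid with a yellow round sticker on top and a yellow band round the lid; origin at the centre of its underside, z up. It may stand at any of the three jar places
- jar_red: upright round spice jar, 46 mm in diameter all the way up, 106 mm tall, about 0.11 kg, green lid with a red round sticker on top and a red band round the lid; origin at the centre of its underside, z up. It may stand at any of the three jar places
- tray: red square open tray, fixed to the worktop, 100 x 100 mm outside, 50 mm tall, walls and floor 5 mm (90 x 90 mm inside); origin at the centre of its underside, sides along its x and y
- tray_floor (a point): centre of the tray's inner floor, 5 mm above the worktop; z up
- sealer: white hand vacuum sealer, fixed to the worktop: base 120 (its x) x 250 (its y) x 30 mm tall, turned up to about 0.25 rad; a round dark steel dock at its +y end (left as seen from the robot) and a plunger in a grey column at its -y end, 130 mm apart; a flat gauge and a low tube between them. Origin at the centre of its underside.
- dock (a point): centre of the dock's inner floor, 34 mm above the worktop, z up; the dock is a round cup about 56 mm in inner diameter, its rim 18 mm above this floor
- collar (a point): centre of the mouth (top face) of the plunger's steel collar, 90 mm above the worktop, 41 mm in diameter; the stem's rings sink into it
- plunger_top (a point): centre of the top face of the plunger's white round cap (42 mm in diameter, 10 mm thick); at rest 126 mm above the worktop, it goes down with the plunger
- plunger (a joint): plunger travel in m, 0 at rest, grows straight down to 0.024 at the stop; a spring pushes it back up: about 3 N to start it, plus 0.5 N per mm (9 N at 12 mm). On the 22 mm stem the orange ring stands 9 to 15 mm above the collar at rest and the black part starts at 18 mm; so 0.012 puts the middle of the orange ring at the collar's mouth
- door_jamb (a point): point on the fixed full-height door jamb left of the robot (near x = 0.28, y = 0.37 to 0.50 m, wall beyond it), not part of the work: an arm that starts in the doorway must fold in before it swings over the worktop
- jar_plain: spice jar like the other two but with NO tag (bare green lid), 46 mm wide, 106 mm tall; leave it alone
- shaker: grey salt shaker, 44 x 90 mm; leave alone
- timer: round white kitchen timer, 62 x 52 mm; leave alone
- tin_teal: square dark teal tea tin, 64 x 64 x 98 mm; leave alone
- tin_green: square light green tea tin, 64 x 64 x 98 mm; leave alone
- ramekin: small white ramekin, 68 x 36 mm; leave alone
- mug: white china mug with flowers, 99 x 81 x 90 mm; leave alone
Things that resemble listed ones, but are neither listed nor needed, are in the scene too. Leave any blue or pink look-alike of the jar_red alone.

How it is judged:
On the way, in this order (a step that is already met when the one before it is completed fails the run):
1. the yellow-tagged jar stands in the dock and the red-tagged jar in the tray, both let go (horizontal distance between jar_yellow and dock below 0.008 m and z of jar_yellow in the frame of dock between -0.005 and 0.005 m and angle between each of jar_yellow, jar_red's own z axis and vertical below 0.12 rad and linear speed of each of jar_yellow, jar_red below 0.03 m/s and contact force between each of jar_yellow, jar_red and the fingers below 0.5 N and horizontal distance between jar_red and tray_floor below 0.036 m and z of jar_red in the frame of tray_floor between -0.005 and 0.005 m), for 0.2 s.
2. the plunger is kept pressed with the collar's mouth on the orange ring for a second (value of joint plunger between 0.009 and 0.015 m and (contact force between sealer and the fingers above 4 N or contact force between sealer and the arm above 4 N)), for 1 s.
At the end, for the whole second after the job is handed in: The robot still pushes the plunger (over 4 N) and keeps it 9 to 15 mm down; the yellow-tagged jar stands upright on the dock's floor (within 8 mm of its centre) and the red-tagged jar upright on the red tray's floor (within 36 mm of its centre), both let go and at rest (all of step 1 and all of step 2); the arm keeps its last pose, push and grip.
It fails at once if the plunger is pushed to the black part of its stem (18 mm), which vents the sealer (value of joint plunger above 0.018 m).
It fails at once if a tagged jar is knocked over (angle between any of jar_yellow, jar_red's own z axis and vertical above 0.7 rad).
It fails at once if something that should be left alone is moved by more than 30 mm (distance of any of jar_plain, shaker, timer, tin_teal, tin_green, ramekin, mug from where it was at the start of the episode above 0.03 m).
It also fails if it takes over 66 s, if anything falls off the work surface, if the arm or the gripper's body presses on something with over 40 N, if the wrist force passes 120 N, or if a joint passes its speed limit or range.

## Working session

There is one attempt and no reset: what is moved stays moved. The work goes in short steps, Python scripts to look and compute and a shell command to move; the robot and the scene stay as the last step left them, time stands still between calls to the robot, and variables do not carry over. Pictures are saved under pics/ and viewed, at most 10 in all, crops included, and the job is handed in when it is done.

```bash
mkdir -p pics; cat > h.py <<'E'
import numpy as np, cv2
from station import status, vision, order, silhouettes
def shot(n,name=None):
    p=vision.camera(n)
    if name: cv2.imwrite('pics/'+name+'.png',cv2.cvtColor(p['pixels'],cv2.COLOR_RGB2BGR))
    return p
def back(p,u,v,z):
    K,R,t=map(np.array,(p['K'],p['R'],p['t']))
    d=R.T@np.linalg.solve(K,[u,v,1.]); c=-R.T@t
    return c+d*(z-c[2])/d[2]
def proj(p,X):
    K,R,t=map(np.array,(p['K'],p['R'],p['t'])); q=K@(R@np.array(X)+t); return q[:2]/q[2]
E
python3 - <<'E'
from h import *
o=status.get_obs()
print({k:np.round(v,3) for k,v in o.items()})
for n in ('top','side'):
    p=shot(n,n+'0'); print(n,'cam at',-np.array(p['R']).T@p['t'],np.round(p['R'],2).tolist())
    for k in 'jar_yellow jar_red jar_plain tray sealer dock shaker timer tin_teal tin_green ramekin mug'.split():
        print(k,[(round(float(s['score']),2),np.round(s['extent']).astype(int).tolist()) for s in silhouettes(k,p)[:4]])
E
```

```text
{'time_s': np.float64(0.0), 'qpos': array([-1.34 ,  0.3  ,  1.522, -0.   ,  1.321, -0.067]), 'joint_vel': array([ 0.001, -0.001,  0.001, -0.002, -0.002, -0.   ]), 'tau': array([-1.0000e-03, -5.3180e+01, -3.5274e+01,  7.1000e-02,  2.4000e-02,
       -0.0000e+00]), 'ee_pos': array([ 0.161, -0.525,  0.168]), 'eef_rot': array([-3.14 , -0.   ,  0.298]), 'force': array([-0.1  ,  0.588, -0.396]), 'moment': array([ 0.012, -0.024,  0.026]), 'grip_force': np.float64(0.0), 'grip_width': np.float64(0.094)}
top cam at [-0.30971985 -0.15415536  1.88681669] [[0.01, -1.0, -0.0], [-0.9, -0.0, -0.45], [0.45, 0.01, -0.9]]
jar_yellow [(0.44, [345, 221, 359, 235]), (0.43, [341, 158, 353, 181])]
jar_red [(0.58, [371, 208, 382, 226]), (0.52, [300, 175, 311, 197]), (0.46, [311, 214, 326, 236]), (0.46, [321, 189, 345, 214])]
jar_plain [(0.64, [353, 188, 364, 211]), (0.4, [347, 222, 356, 236])]
tray [(0.57, [319, 191, 346, 214])]
sealer [(0.95, [244, 201, 277, 229])]
dock [(0.96, [244, 203, 278, 230])]
shaker []
timer [(0.45, [208, 198, 224, 211])]
tin_teal [(0.87, [315, 150, 333, 177])]
tin_green [(0.75, [34
[... 271 characters left out ...]
15, 294])]
jar_red [(0.89, [302, 235, 315, 261]), (0.85, [316, 281, 331, 314]), (0.83, [276, 233, 292, 265]), (0.79, [279, 218, 294, 248])]
jar_plain [(0.81, [348, 263, 364, 298])]
tray [(0.68, [332, 245, 363, 278])]
sealer [(0.82, [301, 201, 330, 240]), (0.44, [385, 231, 409, 253])]
dock [(0.91, [303, 200, 332, 239])]
shaker [(0.65, [340, 174, 353, 193]), (0.37, [301, 201, 332, 241])]
timer [(0.68, [314, 179, 329, 195]), (0.65, [370, 310, 392, 336]), (0.48, [380, 250, 404, 282])]
tin_teal [(0.69, [388, 231, 408, 250]), (0.15, [298, 202, 333, 242])]
tin_green [(0.57, [381, 248, 406, 283])]
ramekin [(0.91, [368, 311, 391, 333])]
mug [(0.64, [301, 330, 342, 374]), (0.16, [382, 248, 407, 285])]
```

```bash
python3 - <<'E'
import cv2
a=cv2.imread('pics/top0.png')[130:270,200:440]; cv2.imwrite('pics/t0c.png',cv2.resize(a,None,fx=3.33,fy=3.33,interpolation=cv2.INTER_CUBIC))
a=cv2.imread('pics/side0.png')[165:345,230:430]; cv2.imwrite('pics/s0c.png',cv2.resize(a,None,fx=3.33,fy=3.33,interpolation=cv2.INTER_CUBIC))
E
```

```text
(no output)
```

View pics/t0c.png

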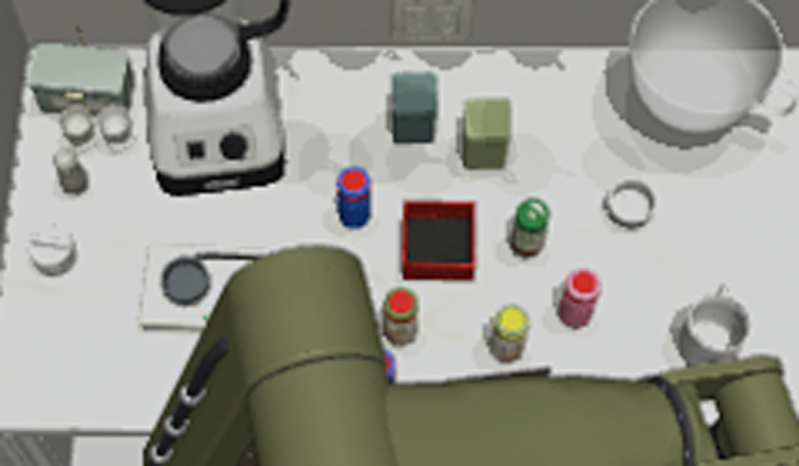

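View pics/s0c.png

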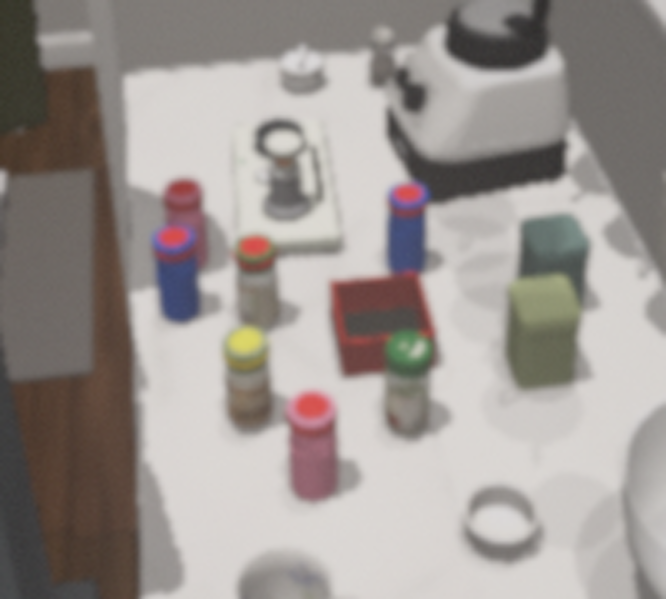

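The top view shows jar_yellow at about px (354,225), jar_red (green lid, red sticker) at about (320,220), the plain jar at (360,194), the tray at (332,202) and the dock at (256,214). The arm hides the plunger. Blue and pink decoys stand around them, and the side view agrees with this layout.

```bash
cat >> h.py <<'E'
def blob(p,box,hue):
    l,t,r,b=box; im=p['pixels'][t:b,l:r]; h=cv2.cvtColor(im,cv2.COLOR_RGB2HSV).astype(int)
    H=h[...,0]; m=(np.minimum(abs(H-hue),180-abs(H-hue))<8)&(h[...,1]>130)&(h[...,2]>90)
    n,lab,st,c=cv2.connectedComponentsWithStats(m.astype(np.uint8)); i=1+np.argmax(st[1:,4])
    return c[i]+[l,t],st[i,4],st[i,:4]+[l,t,0,0]
def tri(ps,uvs):
    A=[];B=[]
    for p,(u,v) in zip(ps,uvs):
        K,R,t=map(np.array,(p['K'],p['R'],p['t'])); P=K@np.c_[R,t]
        for s,r in ((u,0),(v,1)):
            q=s*P[2]-P[r]; q/=np.linalg.norm(q[:3]); A.append(q[:3]);B.append(-q[3])
    return np.linalg.lstsq(np.array(A),np.array(B),rcond=None)[0]
E
python3 - <<'E'
from h import *
T=shot('top');S=shot('side')
for n,tb,sb,h in (('yel',(343,218,362,240),(296,258,316,298),29),('red',(313,214,328,236),(300,234,315,264),0)):
    a=blob(T,tb,h);b=blob(S,sb,h); print(n,a,b,back(T,*a[0],.106),back(S,*b[0],.106),tri((T,S),(a[0],b[0])))
for n,uv in (('plain',(360,192)),('pink',(374.5,215)),('blue',(306,184)),('tray',(332,204))): print(n,back(T,*uv,.106 if n!='tray' else .05))
for n,uv in (('pinkL',(285,222)),('blueL',(282.5,236)),('plain',(353,268)),('blueR',(352.5,223)),('pinkR',(323.5,286.5))): print(n,back(S,*uv,.106))
# tray, dock, sealer
for k,z in(('tray',.05),('sealer',.03)):
  for p in (T,S):
    r=silhouettes(k,p)
    if r:
        c,_=cv2.findContours(r[0]['region'].astype(np.uint8),0,2); c=max(c,key=cv2.contourArea)
        q=cv2.approxPolyDP(c,3,True)[:,0]; print(k,r[0]['score'],[(x.tolist(),np.round(back(p,*x,z)[:2],3).tolist()) for x in q])
E
```

```text
yel (array([353.22857143, 225.42857143]), np.int32(35), array([350, 223,   7,   6])) (array([302.76923077, 267.        ]), np.int32(13), array([301, 266,   5,   3])) [ 0.42209954 -0.32102646  0.106     ] [ 0.42065973 -0.31851428  0.106     ] [ 0.42081714 -0.32087559  0.10837253]
red (array([319.91666667, 220.22222222]), np.int32(36), array([317, 217,   7,   7])) (array([305.89285714, 238.53571429]), np.int32(28), array([303, 237,   7,   5])) [ 0.44560782 -0.17864617  0.106     ] [ 0.44493839 -0.17613139  0.106     ] [ 0.44477561 -0.17861539  0.10799614]
plain [ 0.58208647 -0.35669338  0.106     ]
pink [ 0.47113048 -0.4146703   0.106     ]
blue [ 0.62115829 -0.11674695  0.106     ]
tray [ 0.54901749 -0.23415271  0.05      ]
pinkL [ 0.37756665 -0.06584777  0.106     ]
blueL [ 0.36416332 -0.14813626  0.106     ]
plain [ 0.57846653 -0.34901259  0.106     ]
blueR [ 0.62420671 -0.11411143  0.106     ]
pinkR [ 0.47470646 -0.41349759  0.106     ]
tray 0.89 [([321, 190], [0.62, -0.185]), ([321, 212], [0.509, -0.184]), ([341, 213], [0.505, -0.274]), ([342, 190], [0.62, -0.281])]
tray 0.62 [([355, 247], [0.62, -0.185]), ([330, 251], [0.528, -0.192]), ([333, 277], [0.518, -0.322]), ([345, 276], [0.558, -0.324]), ([351, 264], [0.588, -0.27]), ([361, 267], [0.619, -0.29])]
sealer 0.68 [([242, 225], [0.453, 0.168]), ([259, 228], [0.439, 0.092]), ([266, 214], [0.507, 0.064]), ([277, 205], [0.552, 0.016]), ([246, 204], [0.557, 0.158])]
sealer 0.7 [([301, 203], [0.454, 0.165]), ([302, 234], [0.438, -0.052]), ([315, 240], [0.484, -0.096]), ([331, 240], [0.544, -0.106]), ([326, 203], [0.561, 0.147])]
```

```bash
cat >> h.py <<'E'
from scipy.spatial.transform import Rotation as Ro
def go(x,y,z,yaw=0.):
    o=status.get_obs(); R=Ro.from_euler('xyz',o['eef_rot']); 
    s=R.inv().apply(np.array([x,y,z])-o['ee_pos'])/.5
    w=(R.inv()*Ro.from_euler('xyz',[np.pi,0,yaw])).as_rotvec()/(np.pi/2)
    print('shift',s.round(4),'turn',w.round(4),'rows',np.linalg.norm(s)*10,'t',o['time_s'])
E
python3 -c "
from h import *
go(.4215,-.320,.185)"
python3 -m pendant '[0.62,-0.24,-0.035,0,0,0.19,1, 0.62,-0.24,-0.035,0,0,0.19,1, 0.62,-0.24,-0.035,0,0,0.19,1, 0.62,-0.24,-0.035,0,0,0.19,1, 0.62,-0.24,-0.035,0,0,0.19,1, 0.62,-0.24,-0.035,0,0,0.19,1, 0.62,-0.24,-0.035,0,0,0.19,1, 0.62,-0.24,-0.035,0,0,0.19,1, 0.62,-0.24,-0.035,0,0,0.19,1, 0.62,-0.24,-0.035,0,0,0.19,1]' 20
python3 - <<'E'
from h import *
go(.4215,-.320,.062)
p=shot('top','top1')
a=p['pixels'][170:270,200:440][...,::-1]; cv2.imwrite('pics/t1c.png',cv2.resize(a,None,fx=3.33,fy=3.33,interpolation=cv2.INTER_CUBIC))
E
```

```text
shift [ 0.6181 -0.2408 -0.0319] turn [-0.     -0.      0.1896] rows 6.641497987024303 t 1.6
time_s: 2.6
ee_pos: [0.4218, -0.3207, 0.1865]
eef_rot: [3.142, 0.0, -0.001]
force: [-0.7, -0.1, 0.6]
grip_width: 0.0938
grip_force: 0.0
shift [-0.0006 -0.0015  0.2489] turn [ 0.      0.0002 -0.0009] rows 2.489362444051883 t 2.6
```

View pics/t1c.png

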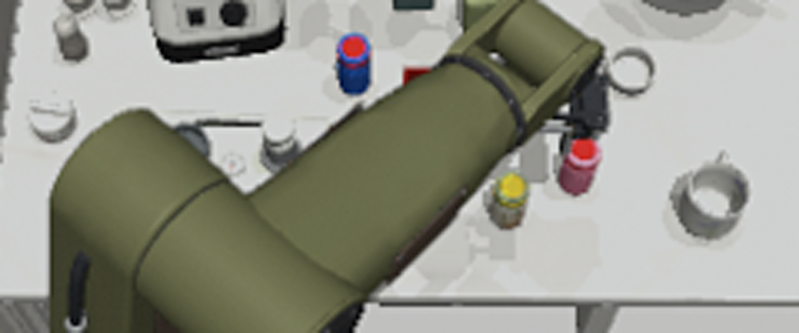

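```bash
python3 - <<'E'
from h import *
p=shot('top');S=shot('side','side1')
print(proj(p,[.4218,-.3207,.187]),proj(p,[.4218,-.3207,.106]),proj(S,[.4218,-.3207,.187]),proj(S,[.4218,-.3207,.106]))
a=S['pixels'][165:345,230:430][...,::-1]; cv2.imwrite('pics/s1c.png',cv2.resize(a,None,fx=3.33,fy=3.33,interpolation=cv2.INTER_CUBIC))
E
```

```text
[354.71143285 217.99949492] [353.15465325 225.49322941] [301.8221099  248.02729597] [303.18688957 267.42671982]
```

View pics/s1c.png

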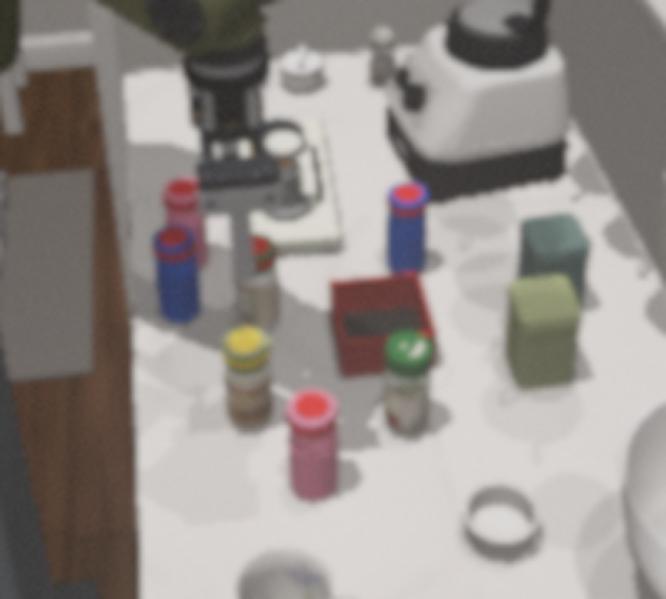

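The fingers are lined up over jar_yellow: the near fingertip is at px (303,258) in the side view and (367,210) in the top view, as projected. Next I descend and grip.

```bash
python3 -m pendant '[0,-0.001,0.08,0,0,0,1, 0,-0.001,0.16,0,0,0,1, 0,-0.001,0.24,0,0,0,1, 0,-0.001,0.249,0,0,0,1, 0,-0.001,0.249,0,0,0,1, 0,-0.001,0.249,0,0,0,-1, 0,-0.001,0.249,0,0,0,-1, 0,-0.001,0.249,0,0,0,-1, 0,-0.001,0.249,0,0,0,-1, 0,-0.001,0.249,0,0,0,-1, 0,-0.001,0.249,0,0,0,-1, 0,-0.001,0.249,0,0,0,-1]' 20
python3 -c "
from h import *
p=shot('top')"
```

```text
time_s: 3.95
ee_pos: [0.4226, -0.3196, 0.0621]
eef_rot: [3.142, -0.0, -0.001]
force: [-0.5, -0.4, 1.6]
grip_width: 0.0444
grip_force: 20.0
```

```bash
python3 -m pendant '[0,0,-0.09,0,0,0,-1, 0,0,-0.18,0,0,0,-1, 0,0,-0.27,0,0,0,-1, 0,0,-0.36,0,0,0,-1, 0,0,-0.36,0,0,0,-1]'
python3 - <<'E'
from h import *
a=cv2.imread('pics/top0.png')[198:232,238:282]; cv2.imwrite('pics/d0.png',np.hstack([cv2.resize(a,None,fx=9,fy=9,interpolation=cv2.INTER_CUBIC),cv2.resize(cv2.imread('pics/top1.png')[198:232,258:302],None,fx=9,fy=9,interpolation=cv2.INTER_CUBIC)]))
K=vision.camera('top')
g=cv2.cvtColor(cv2.imread('pics/top0.png'),cv2.COLOR_BGR2HSV)
m=(g[204:226,246:268,2]<110).astype(np.uint8)
n,l,st,c=cv2.connectedComponentsWithStats(m); print(st,c+[246,204])
for z in (.034,.052): print(back(K,255.9,214.3,z))
print('cap',back(K,285,208.5,.126))
o=status.get_obs(); print(o['ee_pos'],o['grip_width'],o['force'])
E
```

```text
time_s: 4.5
ee_pos: [0.4239, -0.3208, 0.248]
eef_rot: [3.136, -0.007, -0.001]
force: [-0.4, -0.0, -1.7]
grip_width: 0.0443
grip_force: 20.0
[[  0   0  22  22 275]
 [  3   2  19  16 179]
 [ 17  12   5  10  30]] [[255.80727273 214.36363636]
 [256.02793296 213.48044693]
 [265.66666667 221.83333333]]
[0.50381331 0.10883136 0.034     ]
[0.49590989 0.10627646 0.052     ]
cap [ 0.49123012 -0.02803687  0.126     ]
[ 0.42318143 -0.3201411   0.24430125] 0.04423732106977214 [ 0.05372854 -0.2133278  -2.6014992 ]
```

View pics/d0.png

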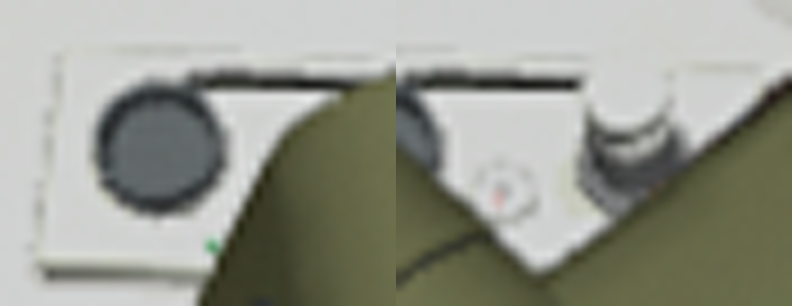

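```bash
python3 - <<'E'
from h import *
from scipy.optimize import least_squares
K=vision.camera('top')
th=np.linspace(0,2*np.pi,120)
def ext(c,r,z): 
    q=np.array([proj(K,[c[0]+r*np.cos(a),c[1]+r*np.sin(a),z]) for a in th]); return q[:,0].min(),q[:,0].max(),q[:,1].min(),q[:,1].max()
def f(s):
    e=ext(s,s[2],.052); return [e[0]-248.1,e[1]-262.7,e[2]-206.2]
s=least_squares(f,[.5,.108,.032]).x; print('dock',s,'bottoms',ext(s,s[2],.052)[3],ext(s,s[2],.03)[3],'want 221.4')
a=back(K,244.4,203.1,.03);b=back(K,300.8,205.1,.03);print(a,b,'yaw',np.arctan2(-(b-a)[0],(b-a)[1])+np.pi)
print('cap y',back(K,283.4,207,.121), 'capwidth',back(K,278.2,208,.121)-back(K,288.6,208,.121))
E
```

```text
dock [0.50309475 0.10894214 0.03260578] bottoms 219.54485990901586 221.47128537355084 want 221.4
[0.56121757 0.16545544 0.03      ] [ 0.55223061 -0.0926872   0.03      ] yaw 6.248385430412692
cap y [ 0.5006039  -0.02051934  0.121     ] capwidth [-0.00019229  0.04498541  0.        ]
```

```bash
python3 -c "
from h import *
go(.503,.109,.23)"
python3 -m pendant '[0.01,-0.04,0,0,0,0,-1, 0.03,-0.11,0,0,0,0,-1, 0.05,-0.19,0,0,0,0,-1, 0.07,-0.27,0,0,0,0,-1, 0.09,-0.35,0,0,0,0,-1, 0.11,-0.43,0,0,0,0,-1, 0.12,-0.51,0,0,0,0,-1, 0.13,-0.59,0,0,0,0,-1, 0.14,-0.67,0,0,0,0,-1, 0.15,-0.75,0,0,0,0,-1, 0.16,-0.81,0.01,0,0,0,-1, 0.16,-0.84,0.02,0,0,0,-1]'
python3 -c "
from h import *
go(.503,.109,.15)"
```

```text
shift [ 0.1604 -0.8573  0.0237] turn [ 0.0002 -0.0003 -0.0004] rows 8.725275946618087 t 4.6
time_s: 5.8
ee_pos: [0.5022, 0.1024, 0.2297]
eef_rot: [3.141, 0.003, 0.001]
force: [-0.5, -0.4, -2.2]
grip_width: 0.0442
grip_force: 20.0
shift [ 0.0022 -0.0133  0.1594] turn [0.0001 0.0021 0.0008] rows 1.5994430699422728 t 5.8
```

```bash
python3 -m pendant '[0.002,-0.013,0.05,0,0,0,-1, 0.002,-0.013,0.12,0,0,0,-1, 0.002,-0.013,0.18,0,0,0,-1, 0.002,-0.013,0.2,0,0,0,-1, 0.002,-0.013,0.2,0,0,0,-1, 0.002,-0.013,0.2,0,0,0,-1]'
python3 - <<'E'
from h import *
T=shot('top','top2');S=shot('side','side2')
go(.503,.109,.097)
c=lambda P,r0,r1,c0,c1:cv2.resize(P['pixels'][r0:r1,c0:c1][...,::-1],None,fx=6,fy=6,interpolation=cv2.INTER_CUBIC)
cv2.imwrite('pics/d2.png',np.hstack([c(T,170,240,230,295),c(S,180,250,280,345)]))
for X in ([.503,.109,.174],[.503,.109,.052],[.4985,-.021,.126]): print(X,proj(T,X),proj(S,X))
E
```

```text
time_s: 6.4
ee_pos: [0.5042, 0.1066, 0.133]
eef_rot: [-3.141, -0.001, -0.001]
force: [-0.0, -0.0, -1.1]
grip_width: 0.044
grip_force: 20.0
shift [-0.0031 -0.0044  0.0728] turn [-0.0002 -0.0013 -0.0006] rows 0.7301967729306704 t 6.5
[0.503, 0.109, 0.174] [252.04362337 201.13153185] [312.37350346 179.8905008 ]
[0.503, 0.109, 0.052] [255.38860224 212.84420495] [313.50420896 204.90284127]
[0.4985, -0.021, 0.126] [283.42517848 206.95995394] [315.53140546 207.75236346]
```

View pics/d2.png

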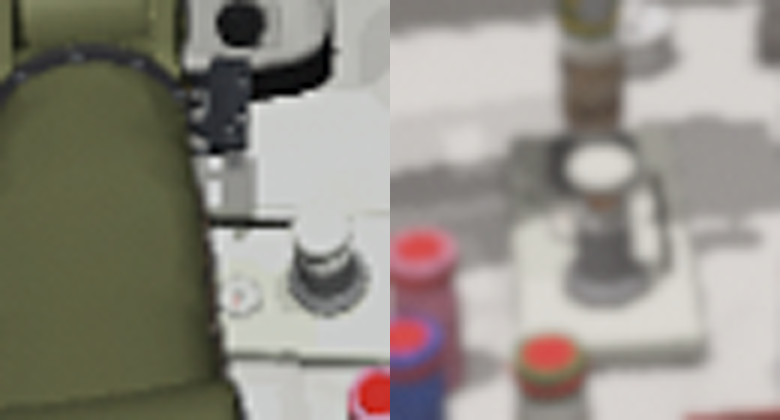

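The side view shows the jar's centre line at u≈313 over the dock, and the plunger cap at about (315,207). Both agree with the projections, so I lower the jar.

```bash
python3 -m pendant '[-0.002,-0.004,0.03,0,0,0,-1, -0.002,-0.004,0.05,0,0,0,-1, -0.002,-0.004,0.065,0,0,0,-1, -0.002,-0.004,0.073,0,0,0,-1, -0.002,-0.004,0.073,0,0,0,-1, -0.002,-0.004,0.073,0,0,0,-1]'
```

```text
time_s: 7.1
ee_pos: [0.5029, 0.1089, 0.0957]
eef_rot: [-3.141, -0.0, -0.001]
force: [0.1, 1.5, -0.9]
grip_width: 0.0442
grip_force: 20.0
```

```bash
python3 -m pendant '[0,0,0,0,0,0,1, 0,0,0,0,0,0,1, 0,0,0,0,0,0,1, 0,0,0,0,0,0,1, 0,0,0,0,0,0,1, 0,0,-0.06,0,0,0,1, 0,0,-0.14,0,0,0,1, 0,0,-0.2,0,0,0,1, 0,0,-0.22,0,0,0,1, 0,0,-0.22,0,0,0,1]'
python3 -c "
from h import *
go(.445,-.178,.195)"
```

```text
time_s: 8.1
ee_pos: [0.5032, 0.1089, 0.2062]
eef_rot: [-3.141, -0.002, -0.001]
force: [-0.6, 0.4, -0.7]
grip_width: 0.0939
grip_force: 0.0
shift [-0.116   0.5739  0.0221] turn [-0.0002 -0.0012 -0.0004] rows 5.858891736916101 t 8.1
```

```bash
python3 -m pendant '[-0.02,0.1,0,0,0,0,1, -0.04,0.2,0,0,0,0,1, -0.06,0.3,0,0,0,0,1, -0.08,0.4,0,0,0,0,1, -0.1,0.5,0.01,0,0,0,1, -0.115,0.574,0.022,0,0,0,1, -0.115,0.574,0.022,0,0,0,1, -0.115,0.574,0.022,0,0,0,1]'
python3 - <<'E'
from h import *
T=shot('top','top3');S=shot('side','side3')
a=blob(S,(300,170,330,215),29); print(a,'expect',proj(S,[.503,.109,.14]),back(S,*a[0],.14))
try:
    a=blob(T,(240,195,270,215),29); print(a,back(T,*a[0],.14))
except Exception as e: print(e)
a=blob(S,(300,225,316,264),0);print(a,back(S,*a[0],.106))
go(.445,-.178,.062)
E
```

```text
time_s: 8.9
ee_pos: [0.4444, -0.1783, 0.1929]
eef_rot: [-3.14, 0.002, -0.003]
force: [0.2, -0.2, 0.0]
grip_width: 0.0937
grip_force: 0.0Traceback (most recent call last):
  File "<stdin>", line 3, in <module>
  File "h.py", line 16, in blob
    n,lab,st,c=cv2.connectedComponentsWithStats(m.astype(np.uint8)); i=1+np.argmax(st[1:,4])
                                                                         ~~~~~~~~~^^^^^^^^^^
    return _wrapfunc(a, 'argmax', axis=axis, out=out, **kwds)
    return bound(*args, **kwds)
ValueError: attempt to get argmax of an empty sequence
```

```bash
python3 -m pendant '[0.001,0,0.08,0,0,0,1, 0.001,0,0.16,0,0,0,1, 0.001,0,0.24,0,0,0,1, 0.001,0,0.262,0,0,0,1, 0.001,0,0.262,0,0,0,1, 0.001,0,0.262,0,0,0,-1, 0.001,0,0.262,0,0,0,-1, 0.001,0,0.262,0,0,0,-1, 0.001,0,0.262,0,0,0,-1, 0.001,0,0.262,0,0,0,-1, 0.001,0,0.262,0,0,0,-1, 0.001,0,0.262,0,0,0,-1]' 20
python3 -m pendant '[0,0,-0.08,0,0,0,-1, 0,0,-0.16,0,0,0,-1, 0,0,-0.24,0,0,0,-1, 0,0,-0.28,0,0,0,-1, 0,0,-0.28,0,0,0,-1, 0,0,-0.28,0,0,0,-1]'
python3 - <<'E'
from h import *
T=shot('top','top4')
# tray: red pixels in top0 -> inner dark floor & outer
im=cv2.imread('pics/top0.png'); h=cv2.cvtColor(im,cv2.COLOR_BGR2HSV).astype(int)[186:218,316:348]
m=((h[...,0]<8)|(h[...,0]>172))&(h[...,1]>130)&(h[...,2]>50)
for r in m: print(''.join('#' if x else '.' for x in r))
E
```

```text
time_s: 10.2
ee_pos: [0.4456, -0.1781, 0.0636]
eef_rot: [-3.142, -0.0, -0.001]
force: [0.3, 0.4, 1.5]
grip_width: 0.0442
grip_force: 20.0
time_s: 10.8
ee_pos: [0.4453, -0.178, 0.2026]
eef_rot: [-3.141, 0.001, -0.001]
force: [-0.7, 0.9, -1.3]
grip_width: 0.044
grip_force: 20.0
................................
................................
................................
................................
................................
......####################......
.....#####################......
.....#####################......
.....#####################......
.....###....############.#......
.....#...................#......
.....#...................#......
.....##..................#......
.....##..................#......
.....##..................#......
.....##..................#......
.....##..................#......
.....##..................#......
.....##..................#......
.....#...................#......
.....#...................#......
.....#...................#......
.....######..............#......
.....#####################......
.....#####################......
.....#####################......
.....#####################......
.....#####################......
................................
................................
................................
....#...........................
```

```bash
python3 - <<'E'
from h import *
T=shot('top')
print(back(T,331,190.5,.05),back(T,331,213.5,0),back(T,331,202,.05))
print(back(T,320.5,202,.05),back(T,341.5,202,.05))
go(.565,-.232,.20)
E
```

```text
[ 0.61727758 -0.23054587  0.05      ] [ 0.52424889 -0.23105346  0.        ] [ 0.55898606 -0.22977111  0.05      ]
[ 0.55878647 -0.18226028  0.05      ] [ 0.5591856  -0.27727081  0.05      ]
shift [0.24   0.1081 0.0031] turn [-0.0007  0.0015 -0.0004] rows 2.6324074367319232 t 10.9
```

```bash
python3 -m pendant '[0.04,0.02,0,0,0,0,-1, 0.1,0.04,0,0,0,0,-1, 0.16,0.07,0,0,0,0,-1, 0.22,0.095,0,0,0,0,-1, 0.25,0.104,0,0,0,0,-1, 0.25,0.104,0,0,0,0,-1, 0.25,0.104,0.06,0,0,0,-1, 0.25,0.104,0.12,0,0,0,-1, 0.25,0.104,0.18,0,0,0,-1, 0.25,0.104,0.22,0,0,0,-1, 0.25,0.104,0.25,0,0,0,-1, 0.25,0.104,0.255,0,0,0,-1]'
python3 -c "
from h import *
go(.570,-.23,.0675)"
```

```text
time_s: 12.1
ee_pos: [0.5693, -0.2296, 0.0741]
eef_rot: [-3.14, 0.003, -0.001]
force: [-0.7, 0.1, -0.6]
grip_width: 0.0442
grip_force: 20.0
shift [0.0014 0.0007 0.0133] turn [-0.0008  0.0018 -0.0004] rows 0.1336171449669758 t 12.1
```

```bash
python3 -m pendant '[0,0,0.005,0,0,0,-1, 0,0,0.01,0,0,0,-1, 0,0,0.01,0,0,0,-1]'
python3 -m pendant '[0,0,0,0,0,0,1, 0,0,0,0,0,0,1, 0,0,0,0,0,0,1, 0,0,0,0,0,0,1, 0,0,0,0,0,0,1, 0,0,-0.06,0,0,0,1, 0,0,-0.14,0,0,0,1, 0,0,-0.22,0,0,0,1, 0,0,-0.28,0,0,0,1, 0,0,-0.28,0,0,0,1]'
python3 - <<'E'
from h import *
T=shot('top','top5');S=shot('side','side5')
c=lambda P,r0,r1,c0,c1:cv2.resize(P['pixels'][r0:r1,c0:c1][...,::-1],None,fx=4,fy=4,interpolation=cv2.INTER_CUBIC)
cv2.imwrite('pics/d5.png',np.hstack([c(T,160,280,240,345),c(S,165,285,280,370)]))
for X in ([.503,.109,.14],[.57,-.23,.111],[.498,-.021,.126],[.503,.109,.052]): print(X,proj(T,X),proj(S,X))
E
```

```text
time_s: 12.4
ee_pos: [0.5708, -0.2303, 0.0716]
eef_rot: [3.141, -0.001, -0.001]
force: [-0.6, 0.5, -0.5]
grip_width: 0.0443
grip_force: 20.0
time_s: 13.4
ee_pos: [0.5719, -0.2308, 0.2159]
eef_rot: [3.138, -0.007, -0.001]
force: [0.3, -0.3, -0.9]
grip_width: 0.0939
grip_force: 0.0
[0.503, 0.109, 0.14] [253.01392064 204.52909434] [312.69821824 187.07351771]
[0.57, -0.23, 0.111] [331.5008035  193.83709688] [343.68385894 243.38229191]
[0.498, -0.021, 0.126] [283.42124328 207.06527145] [315.40187594 207.76494776]
[0.503, 0.109, 0.052] [255.38860224 212.84420495] [313.50420896 204.90284127]
```

View pics/d5.png

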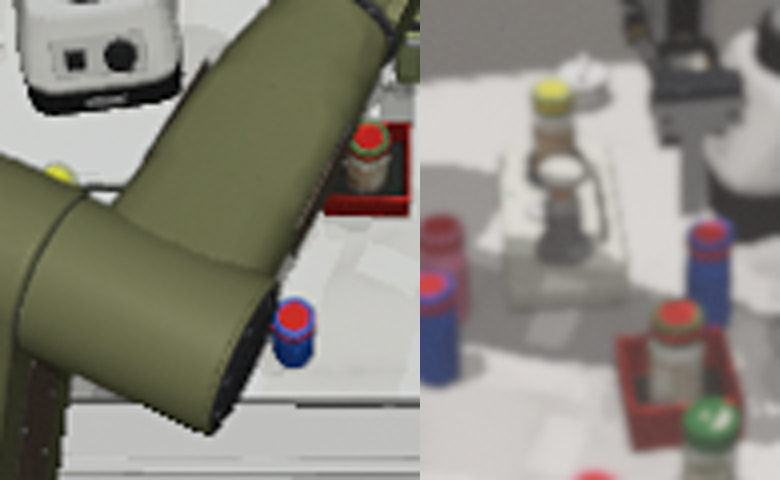

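```bash
python3 -c "
from h import *
go(.4975,-.021,.17)"
python3 -m pendant '[-0.04,-0.1,0,0,0,0,-1, -0.07,-0.2,0,0,0,0,-1, -0.11,-0.3,-0.005,0,0,0,-1, -0.148,-0.42,0,0,0,0,-1, -0.148,-0.42,0.03,0,0,0,-1, -0.148,-0.42,0.06,0,0,0,-1, -0.148,-0.42,0.08,0,0,0,-1, -0.148,-0.42,0.08,0,0,0,-1, -0.148,-0.42,0.08,0,0,0,-1, -0.148,-0.42,0.08,0,0,0,-1]' 20
python3 - <<'E'
from h import *
go(.4975,-.021,.130)
T=shot('top','top6');S=shot('side','side6')
c=lambda P,r0,r1,c0,c1:cv2.resize(P['pixels'][r0:r1,c0:c1][...,::-1],None,fx=6,fy=6,interpolation=cv2.INTER_CUBIC)
cv2.imwrite('pics/d6.png',np.hstack([c(T,170,240,240,305),c(S,170,240,280,345)]))
p=status.get_obs()['ee_pos']
for X in (p,[.4975,-.021,.126]): print(X,proj(T,X),proj(S,X))
E
```

```text
shift [-0.1464 -0.4183  0.0818] turn [ 0.0001 -0.0002 -0.0004] rows 4.506870310317465 t 13.5
time_s: 14.5
ee_pos: [0.497, -0.0206, 0.1714]
eef_rot: [3.142, -0.0, -0.001]
force: [0.2, 0.3, 0.3]
grip_width: 0.0177
grip_force: 0.0
shift [0.0009 0.0007 0.0828] turn [ 0.0001 -0.0003 -0.0009] rows 0.827794803854611 t 14.5
[ 0.49700478 -0.02049396  0.17145326] [282.64795853 202.78828058] [314.70431074 197.77117815]
[0.4975, -0.021, 0.126] [283.41730717 207.17061322] [315.27233754 207.77753292]
```

View pics/d6.png

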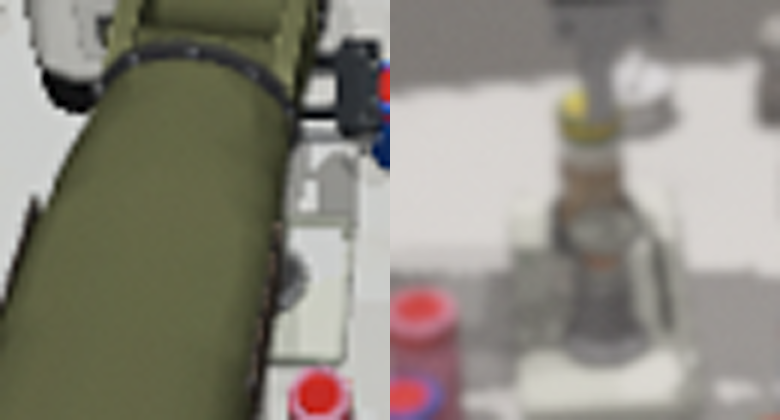

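The fingers are over the cap: the tip is at about (315,190) and the cap at about (315,208) in the side view, with the yellow jar upright behind. I close fully and go down in small steps.

```bash
python3 -m pendant '[0.001,0.001,0.03,0,0,0,-1, 0.001,0.001,0.06,0,0,0,-1, 0.001,0.001,0.08,0,0,0,-1, 0.001,0.001,0.08,0,0,0,-1, 0.001,0.001,0.08,0,0,0,-1, 0.001,0.001,0.08,0,0,0,-1]'
python3 -m pendant '[0,0,0.004,0,0,0,-1, 0,0,0.008,0,0,0,-1, 0,0,0.012,0,0,0,-1, 0,0,0.016,0,0,0,-1, 0,0,0.02,0,0,0,-1, 0,0,0.02,0,0,0,-1, 0,0,0.02,0,0,0,-1]'
```

```text
time_s: 15.2
ee_pos: [0.4976, -0.0207, 0.1318]
eef_rot: [3.141, -0.001, -0.001]
force: [-0.4, -0.2, -0.5]
grip_width: 0.0005
grip_force: 0.0
time_s: 15.9
ee_pos: [0.4972, -0.0207, 0.121]
eef_rot: [3.142, 0.0, -0.001]
force: [0.1, 0.6, 0.1]
grip_width: 0.0004
grip_force: 0.0
```

```bash
python3 - <<'E'
from h import *
S=shot('side','side7'); o=status.get_obs(); print(o['ee_pos'],o['force'],o['moment'],proj(S,o['ee_pos']))
c=lambda P,r0,r1,c0,c1:cv2.resize(P['pixels'][r0:r1,c0:c1][...,::-1],None,fx=8,fy=8,interpolation=cv2.INTER_CUBIC)
cv2.imwrite('pics/d7.png',c(S,180,240,285,345))
E
```

```text
[ 0.497259   -0.02068406  0.12109605] [-0.48796437  0.00113762  0.74285493] [0.02549418 0.02834151 0.02576361] [315.24485126 208.79067406]
```

View pics/d7.png

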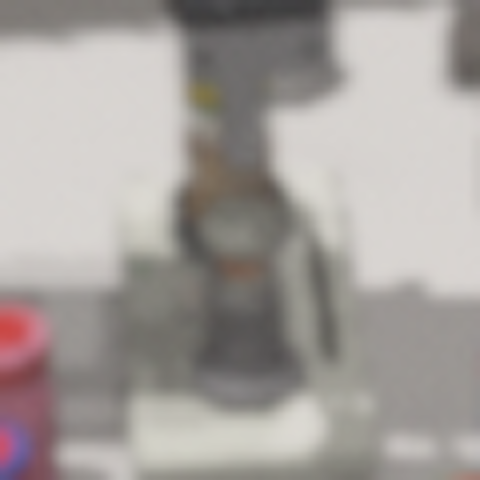

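```bash
for i in 1 2; do python3 -m pendant '[0,0,0.004,0,0,0,-1, 0,0,0.004,0,0,0,-1, 0,0,0.004,0,0,0,-1]' | egrep 'ee_pos|force:' ; done
python3 - <<'E'
from h import *
S=shot('side','side8');a=cv2.imread('pics/side0.png')[...,::-1]
o=status.get_obs(); print(o['ee_pos'],o['force'])
for v in range(188,222,1): print(v,a[v,313:317].mean(0).round().astype(int),S['pixels'][v,313:317].mean(0).round().astype(int))
E
```

```text
ee_pos: [0.4972, -0.0207, 0.119]
force: [-0.2, 0.1, -0.1]
grip_force: 0.0
ee_pos: [0.4972, -0.0207, 0.117]
force: [0.8, -0.4, 0.4]
grip_force: 0.0
[ 0.49721151 -0.02063076  0.11704226] [-0.34425571  0.41434008  0.13281684]
188 [168 163 160] [111 108 108]
189 [166 162 159] [112 109 109]
190 [167 162 160] [111 108 107]
191 [177 172 170] [111 108 107]
192 [193 189 186] [111 108 106]
193 [206 203 200] [110 108 107]
194 [214 210 206] [112 109 108]
195 [216 212 208] [113 110 110]
196 [216 212 209] [113 110 109]
197 [215 211 208] [113 110 109]
198 [212 208 205] [115 112 111]
199 [202 199 196] [115 111 110]
200 [174 170 168] [113 110 107]
201 [128 125 124] [110 105 100]
202 [96 96 94] [108  99  92]
203 [120 119 115] [106  97  88]
204 [170 168 162] [107 100  91]
205 [205 202 196] [110 107 100]
206 [218 215 208] [112 111 104]
207 [219 216 210] [116 115 108]
208 [218 215 209] [125 123 116]
209 [210 207 201] [132 130 123]
210 [189 186 180] [131 128 121]
211 [152 149 142] [122 118 110]
212 [124 113 105] [112 100  91]
213 [119 101  90] [114  94  82]
214 [122 106  96] [115  99  88]
215 [124 118 111] [114 107 100]
216 [131 128 124] [112 109 104]
217 [136 133 130] [108 106 102]
218 [126 122 120] [100  98  96]
219 [109 105 104] [92 89 88]
220 [100  97  96] [88 85 84]
221 [101  98  98] [88 85 84]
```

The fingertips are still above the cap: the jar shows between tip and cap at v≈201–204, and force and plunger travel are both zero. With the fingers shut the tips sit higher than the reported TCP, so I keep lowering in small steps and let the force decide.

```bash
python3 -m pendant '[0,0,0.004,0,0,0,-1, 0,0,0.008,0,0,0,-1, 0,0,0.012,0,0,0,-1, 0,0,0.012,0,0,0,-1]' | egrep 'ee_pos|^force'
python3 - <<'E'
from h import *
T=shot('top');S=shot('side','side9'); o=status.get_obs(); print(o['ee_pos'],o['force'],o['qpos'])
print('open near tip expected d5',proj(S,[.572,-.283,.216]),'s1c',proj(S,[.4218,-.373,.187]))
a=cv2.cvtColor(cv2.imread('pics/side5.png'),cv2.COLOR_BGR2RGB)
for v in range(208,240,2): print(v,a[v,346:350].mean(0).round().astype(int))
E
```

```text
ee_pos: [0.497, -0.0206, 0.1107]
force: [-1.1, -0.2, -0.2]
[ 0.49717469 -0.0206524   0.11097413] [-0.07024328  0.44755526 -0.00271926] [-1.15143457e-01  2.42168680e-01  1.73640850e+00  1.54385654e-05
  1.16320463e+00  1.45629445e+00]
open near tip expected d5 [347.48320348 228.2672803 ] s1c [303.41410805 259.33054834]
208 [112 110 110]
210 [112 110 110]
212 [113 111 111]
214 [114 112 112]
216 [116 113 113]
218 [146 142 143]
220 [175 170 178]
222 [148 118 132]
224 [123  97 119]
226 [110  96 115]
228 [121 100 108]
230 [ 98  97 120]
232 [ 84  91 120]
234 [ 83  89 116]
236 [ 82  87 112]
238 [ 80  84 107]
```

```bash
python3 -m pendant '[0,0,0.004,0,0,0,-1, 0,0,0.008,0,0,0,-1, 0,0,0.012,0,0,0,-1, 0,0,0.012,0,0,0,-1]' | egrep 'ee_pos|^force'
python3 -m pendant '[0,0,0.004,0,0,0,-1, 0,0,0.008,0,0,0,-1, 0,0,0.012,0,0,0,-1, 0,0,0.012,0,0,0,-1]' | egrep 'ee_pos|^force'
python3 - <<'E'
from h import *
T=shot('top','top10');S=shot('side','side10'); o=status.get_obs(); print(o['ee_pos'],o['force'])
for v in range(196,216,1): print(v,S['pixels'][v,313:317].mean(0).round().astype(int))
c=lambda P,r0,r1,c0,c1:cv2.resize(P['pixels'][r0:r1,c0:c1][...,::-1],None,fx=8,fy=8,interpolation=cv2.INTER_CUBIC)
cv2.imwrite('pics/d10.png',np.hstack([c(T,175,235,255,305),c(S,180,240,290,340)]))
E
```

```text
ee_pos: [0.497, -0.0206, 0.1047]
force: [-0.5, -0.3, -0.1]
ee_pos: [0.497, -0.0206, 0.0987]
force: [-0.4, -0.3, -0.1]
[ 0.4972138  -0.02066794  0.09901472] [-0.15327185 -0.22840729  0.58461544]
196 [111 109 109]
197 [112 109 108]
198 [111 108 107]
199 [111 107 106]
200 [111 108 106]
201 [113 109 108]
202 [114 111 110]
203 [115 111 110]
204 [114 110 109]
205 [111 108 106]
206 [110 108 104]
207 [115 113 107]
208 [125 124 116]
209 [134 132 124]
210 [133 131 123]
211 [122 118 110]
212 [113 102  92]
213 [113  94  82]
214 [115  99  88]
215 [114 106  99]
```

View pics/d10.png

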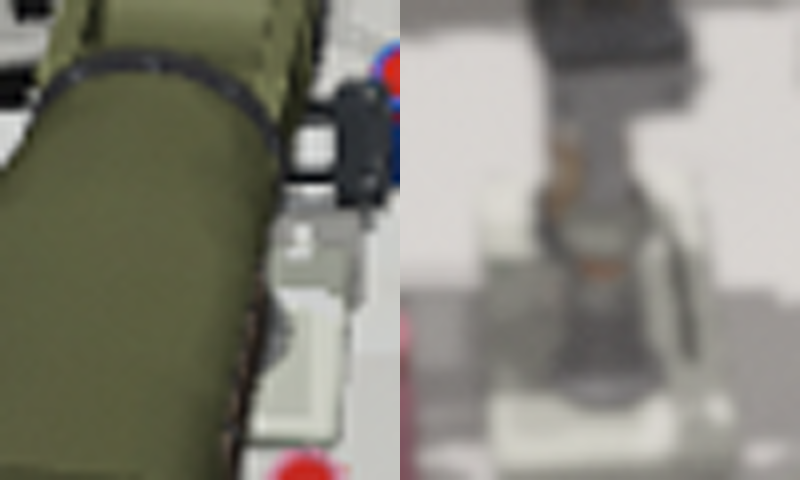

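The finger end has dropped to v≈205 and the cap centre is at v≈208, so about 11 mm remain. I carry on in small steps until there is contact force.

```bash
python3 -m pendant '[0,0,0.004,0,0,0,-1, 0,0,0.008,0,0,0,-1, 0,0,0.008,0,0,0,-1, 0,0,0.008,0,0,0,-1]' | egrep 'ee_pos|^force'
python3 -m pendant '[0,0,0.004,0,0,0,-1, 0,0,0.008,0,0,0,-1, 0,0,0.008,0,0,0,-1, 0,0,0.008,0,0,0,-1]' | egrep 'ee_pos|^force'
```

```text
ee_pos: [0.4972, -0.0206, 0.095]
force: [-0.2, 0.4, -0.2]
ee_pos: [0.4972, -0.0207, 0.091]
force: [-0.7, -0.6, -0.4]
```

```bash
python3 -m pendant '[0,0,0.004,0,0,0,-1, 0,0,0.004,0,0,0,-1, 0,0,0.004,0,0,0,-1]' | egrep 'ee_pos|^force'
python3 -m pendant '[0,0,0.004,0,0,0,-1, 0,0,0.004,0,0,0,-1, 0,0,0.004,0,0,0,-1]' | egrep 'ee_pos|^force'
```

```text
ee_pos: [0.4974, -0.0207, 0.0893]
force: [0.0, 1.0, 2.6]
ee_pos: [0.4974, -0.0207, 0.0872]
force: [1.4, 0.4, 4.3]
```

```bash
python3 -m pendant '[0,0,0.004,0,0,0,-1, 0,0,0.008,0,0,0,-1, 0,0,0.012,0,0,0,-1, 0,0,0.012,0,0,0,-1, 0,0,0.012,0,0,0,-1]' | egrep 'ee_pos|^force'
python3 - <<'E'
from h import *
F=[];P=[]
for i in range(4):
    S=vision.camera('side'); o=status.get_obs(); F.append(o['force']);P.append(o['ee_pos'])
print(np.mean(F,0),np.mean(P,0))
for v in range(205,218,1): print(v,S['pixels'][v,313:317].mean(0).round().astype(int))
E
```

```text
ee_pos: [0.4974, -0.0207, 0.0812]
force: [-0.0, -0.2, 6.4]
[-0.15277047 -0.43403543  6.81736138] [ 0.49741465 -0.02068619  0.08121847]
205 [114 110 109]
206 [114 112 111]
207 [115 112 111]
208 [113 110 109]
209 [113 111 108]
210 [119 117 112]
211 [128 126 119]
212 [130 127 120]
213 [120 116 110]
214 [112 100  91]
215 [110  91  80]
216 [107  92  83]
217 [103  96  92]
```

```bash
python3 -m pendant '[0,0,0.003,0,0,0,-1, 0,0,0.006,0,0,0,-1, 0,0,0.009,0,0,0,-1, 0,0,0.009,0,0,0,-1, 0,0,0.009,0,0,0,-1, 0,0,0.009,0,0,0,-1, 0,0,0.009,0,0,0,-1, 0,0,0.009,0,0,0,-1, 0,0,0.009,0,0,0,-1, 0,0,0.009,0,0,0,-1, 0,0,0.009,0,0,0,-1, 0,0,0.009,0,0,0,-1]' | egrep 'ee_pos|^force'
python3 - <<'E'
from h import *
F=[];P=[]
for i in range(8):
    S=shot('side','side12'); o=status.get_obs(); F.append(o['force']);P.append(o['ee_pos'])
print(np.mean(F,0),np.mean(P,0),o['time_s'])
a=blob(S,(338,232,352,262),0); print('red',a,back(S,*a[0],.111))
c=cv2.cvtColor(cv2.imread('pics/side5.png'),cv2.COLOR_BGR2RGB)
for r,n in (((338,230,364,280),'tray'),((348,255,366,300),'plain')):
    l,t,rr,b=r; print(n,'mean diff vs after placing',abs(S['pixels'][t:b,l:rr].astype(int)-c[t:b,l:rr]).mean())
print([(s['score'],s['extent']) for s in silhouettes('jar_yellow',S)[:3]])
E
```

```text
ee_pos: [0.4974, -0.0207, 0.0769]
force: [-1.1, 0.2, 10.0]
[-0.67336063 -0.0453291   8.90723723] [ 0.49743563 -0.02068578  0.07688848] 21.7
red (array([343.71052632, 242.94736842]), np.int32(38), array([340, 241,   9,   5])) [ 0.57050665 -0.22772882  0.111     ]
tray mean diff vs after placing 12.51025641025641
plain mean diff vs after placing 9.697119341563786
[]
```

```bash
python3 -m pendant '[0,0,0,0,0,0,-1, 0,0,0,0,0,0,-1, 0,0,0,0,0,0,-1, 0,0,0,0,0,0,-1, 0,0,0,0,0,0,-1, 0,0,0,0,0,0,-1, 0,0,0,0,0,0,-1, 0,0,0,0,0,0,-1]' | egrep 'ee_pos|^force'
python3 -c "
from h import *
print(order.hand_in())"
```

```text
ee_pos: [0.4974, -0.0207, 0.0769]
force: [-1.8, 0.5, 9.2]
the job is handed in; nothing more can be done
None
```

Handed in at about 22.5 s of the 66 s, verdict not shown: yellow-tagged jar in the dock (last seen upright there, hidden by the gripper in the final view), red-tagged jar in the tray (position confirmed in the final view), and the plunger held at about 9 N, about 12 mm down by the spring figures.

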